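# Hold a cabinet door square for its stay to be tacked

## Robot

A 6-joint arm with a two-finger parallel gripper is mounted at the origin on the work surface. World frame = base frame: x ahead of the robot, y to its left, z up, the work surface at z = 0. Lengths are in mm, angles in rad, forces in N, time in s.
With the tool pointing down it reaches from about 275 to 750 mm from the base axis. Payload 10.2 kg.
Tool frame: the origin (TCP) lies midway between the tips of the shut fingers; the grasp point (between the pads) lies r.grip_point_offset behind it (r.grip_point_offset is the distance from the TCP to the grasp point, in mm); z points along the fingers, y is the line along which they close (so a half turn about z gives the same grasp; the last joint's range is limited). The gripper opens to 85 mm and grips with 20 to 120 N. Pads are 22 mm wide; open, the fingers measure 114 mm over their backs; the gripper's body (76 mm by 85 mm) begins 54 mm behind the grasp point. The pads swing forward as they close: fully open they stand 13 mm farther back than shut.
Start: joints at [-0.223, 0.313, 1.498, -0, 1.331, -0.223], TCP at [525.006, -0.013, 231.294] pointing down, gripper open.
Joint ranges: [-2.94, 2.94], [-0.97, 2.17], [0.19, 2.56], [-1.23, 4.37], [0.02, 3.11], [-2.88, 2.88]. Speed limits (rad/s): [2.39, 2.39, 3.01, 3.14, 3.14, 3.14].

## Interface

Orientations are given as a unit quaternion [w, x, y, z].
In Python, from plant import sensors, read_camera, hand_in, r gives the robot as it stands. The module is installed in compiled form; this text tells all that it offers.
- The arm moves only by the shell command python3 -m pendant 'ROWS' [FORCE]. ROWS is JSON, a list of rows, each an object of numbers: "grip": the opening, from -1 (shut) to 1 (fully open); "tx", "ty", "tz": the shift along the tool's x, y, z in m; "ax", "ay", "az": the turn, a rotation vector about the tool's x, y, z in rad. A call has 1 to 12 rows; each row is the pose to reach, as a shift and turn from the pose commanded when the call began, along the tool's axes at that moment; what a row does not reach only later rows make up. A row lasts 1/12 s, in which the tool goes at most 41.7 mm and 7.16 degrees, less where a joint would pass 70% of its speed; a pose out of reach is approached as far as the arm can. A call with a gripper value outside its range is refused whole. The fingers move at their own pace and stop on an object; FORCE is the grip in N (left out, the last holds). Time passes only in rows, so rows that repeat a pose let the fingers close. It gives the time, the measured TCP pose, the force, the opening and the grip force at its end, in the units of the state.
- sensors.get_state(): the state, without advancing time (a new reading comes with each control period).
- read_camera(name): name is "scene" or "side" or "wrist"; returns a dict with "color" (384x512x3 uint8, red, green, blue), "K" (3x3 intrinsics, pixels), "k1" (the pictures are not rectified: a ray, as slopes to the right and down, at radius r is drawn at 1 + k1 r^2 times it, then the intrinsics apply), "R" (3x3) and "t" (3): a world point X has camera coordinates R X + t; the wrist camera has in their place "tool_from_camera" (4x4, takes a point from camera to tool coordinates, whose origin is the TCP and whose axes are the flange's). Camera axes: x right, y down, z forward; pixel columns grow to the right and rows downward; lengths in mm; the calibration is good to about 2 mm. A picture is of the moment at which its call begins: read the wrist's pose just before it. There is no depth.
- hand_in(): hands the job in; it is judged then, once.
The state is a dict: "time_s": time; "qpos": joint angles; "dq": joint speeds; "joint_efforts": joint torques, N m; "position": TCP position; "tool_rot": TCP orientation; "wrist_force": force on the tool from outside, world axes, zero at the start; "torque": the same for the moment, N m; "finger_gap": finger opening in mm; "grip_force": force on a finger pad.
Only numpy, scipy, OpenCV 4.12 (cv2) and the standard library are available. Lean on these libraries where they do the work, as an engineer would, in place of code of your own. Each camera call takes 0.05 s, during which the arm holds its last target. There are 200 camera calls.

## Task

The small grey steel wall cabinet lies on its back on the bench with its green door facing up. Swing the door up by its bar handle until it stands just short of upright and leave it there on its stiff hinges; then pick up the engineer's square, stand its stock flat on the cabinet's face frame and press it into the corner below the raised door until the stock sits flat on the frame and the blade's outer edge lies flat along the inside of the door, so that the door stands exactly at a right angle. Finish while still gripping the square and pressing it into the corner against both faces, so that the stay can be tacked, and leave everything else on the bench where it is.

Things in the scene. Friction and masses are not known exactly. Their poses are not given: they have to be found in the camera images.
- face_frame (a point): Flat frame round the mouth of the fixed cabinet lying on its back; upper face 100 mm above the bench. Origin: middle of the hinge line, on that face. x: level, square to the hinge, out past the hinge edge (frame spans x -220..0 mm); y: along the hinge (-130..130); z up. Borders 34 mm wide; the side borders run along x, middles at y = +-113. Lugs stick out 24 mm at bench level beyond both y ends.
- door (a joint): Angle of the green flat door (220 mm from hinge to free edge, 260 along the hinge, 14 thick): 0 closed, 1.571 upright, 1.9 the stop beyond. It turns about the face frame's y axis; upright, its inside face is the plane x = 0 of the face frame. Stiff hinges (0.45 N m friction): the 0.3 kg door stays where it is left; about 4 N at the blade's tip swings it when near upright.
- door_handle (a point): Round steel bar 10 mm in diameter, 100 long along y (parallel to the hinge), on a post at each end, on the door's outer face. Origin: centre of the bar, 35 mm off the outer face, 190 mm from the hinge along the door and 49 from the inside face. Axes turn with the door (the face frame's when closed). It can turn between the fingers as the door swings.
- square: Engineer's square, about 0.5 kg, standing on its dark steel stock, 112 (x) x 20 (y) x 26 high mm; bright blade 22 (x) x 4 (y) mm rises at the stock's +x end to 140 mm above the underside, its outer edge flush with that end. Origin: centre of the stock's underside; x along the stock to the blade end, z up. Grip across the stock (along y), about 16 mm behind the origin (x = -16), clear of the blade.
- square_heel (a point): Outer corner of the square: bottom of the blade's outer edge, on the underside, at x = +56 mm from the square's origin. It goes into the corner at the hinge line.
- square_tip (a point): Top of the blade's outer edge, 140 mm above the heel.
- flux_jar: Small jar with a white cap, 40 mm in diameter, 52 high; leave alone. Origin at its underside.
- solder_spool: Spool of solder standing up, 60 mm in diameter, 50 high; leave alone. Origin at its underside.
- firebrick_a: Fire brick 114 x 230 x 64 mm, lying flat; leave alone. Origin at its underside.
- firebrick_b: Second fire brick 114 x 230 x 64 mm; leave alone. Origin at its underside.
- hammer: Hammer, 280 mm long, lying on the bench; leave alone.
- tin: Tin, 84 mm in diameter, 100 high; leave alone. Origin at its underside.
- brass_finial: Turned brass finial, 36 mm in diameter, 52 high; leave alone. Origin at its underside.
There are look-alikes about, which are no part of the job. Several things have the shape of the square; the one meant has the colours described above.

How it is judged:
By the outcome, as a careful person would: the job done as asked, in the order asked, and still so for the second after the job is handed in, while the arm keeps its last pose, push and grip.
It also fails if it takes over 70 s, if anything falls off the work surface, if the arm or the gripper's body presses on something with over 40 N, if the wrist force passes 120 N, or if a joint passes its speed limit or range.

## Working session

There is one attempt and no reset: what is moved stays moved. The work goes in short steps, Python scripts to look and compute and a shell command to move; the robot and the scene stay as the last step left them, time stands still between calls to the robot, and variables do not carry over. Pictures are saved under pics/ and viewed, at most 10 in all, crops included, and the job is handed in when it is done.

```bash
mkdir -p pics
cat > h.py <<'E'
import numpy as np, cv2
from plant import sensors, read_camera, r
from scipy.spatial.transform import Rotation as Ro
def tool():
    s=sensors.get_state(); q=s["tool_rot"]
    return np.array(s["position"]), Ro.from_quat([q[1],q[2],q[3],q[0]]).as_matrix()
def cam(n):
    p,R=tool(); c=read_camera(n); c=dict(c)
    if n=="wrist":
        T=np.array(c["tool_from_camera"]); c["C"]=R@T[:3,3]+p; c["W"]=R@T[:3,:3]
    else:
        Rc=np.array(c["R"]); c["W"]=Rc.T; c["C"]=-Rc.T@np.array(c["t"])
    return c
def ray(c,uv):
    K=np.array(c["K"],float)
    x=cv2.undistortPoints(np.array([[uv]],float),K,np.array([c["k1"],0,0,0,0.]))[0,0] 
    d=c["W"]@np.array([x[0],x[1],1]); return c["C"],d/np.linalg.norm(d)
def onz(c,uv,z):
    o,d=ray(c,uv); return o+d*(z-o[2])/d[2]
def tri(c1,u1,c2,u2):
    o1,d1=ray(c1,u1);o2,d2=ray(c2,u2)
    A=np.stack([d1,-d2],1); s=np.linalg.lstsq(A,o2-o1,rcond=None)[0]
    a=o1+s[0]*d1;b=o2+s[1]*d2; return (a+b)/2,np.linalg.norm(a-b)
def proj(c,X):
    v=c["W"].T@(np.array(X)-c["C"]); x,y=v[:2]/v[2]; f=1+c["k1"]*(x*x+y*y)
    return (np.array(c["K"])@[x*f,y*f,1])[:2]
def save(c,n): cv2.imwrite("pics/"+n,cv2.cvtColor(c["color"],cv2.COLOR_RGB2BGR))
E
python3 - <<'E'
from h import *
import pickle
cs={n:cam(n) for n in("scene","side","wrist")}
pickle.dump(cs,open("c0.pkl","wb"))
for n in cs: save(cs[n],n+"0.png"); print(n,cs[n]["C"],cs[n]["W"][:,2],cs[n]["k1"])
im=np.hstack([cs["scene"]["color"],cs["side"]["color"]])
print(r.grip_point_offset,sensors.get_state())
E
```

```text
scene [1019.27040302 -615.91631446  863.11905878] [-0.44586828  0.57682661 -0.68445054] -0.015730326192683223
side [ 341.87997371 -653.61601794  918.93355643] [ 0.20810756  0.62868361 -0.74929844] -0.021919403743600463
wrist [525.49647815  68.47159261 372.93267137] [-0.00100217 -0.27368581 -0.96181863] -0.03142134131080104
18.700000000000003 {'time_s': 0.15, 'qpos': array([-2.23434715e-01,  3.13329667e-01,  1.49822767e+00, -2.72142102e-05,
        1.33099025e+00, -2.23397573e-01]), 'dq': array([ 0.00027152, -0.00241059, -0.00289877,  0.00046045,  0.00188187,
        0.00099765]), 'joint_efforts': array([ 1.79854873e-03, -4.12368500e+01, -2.59796566e+01, -1.57318855e-04,
        3.17765021e-03, -3.62555340e-05]), 'position': array([5.24819733e+02, 3.64964246e-03, 2.30875483e+02]), 'tool_rot': array([-3.96990471e-04,  7.07117542e-01,  7.07095859e-01, -2.65608739e-04]), 'wrist_force': array([-0.65325543,  0.26250047, -0.23096564]), 'torque': array([ 0.01947743,  0.02778459, -0.01481716]), 'grip_force': 0.0, 'finger_gap': 85.11723912414433}
```

View pics/scene0.png

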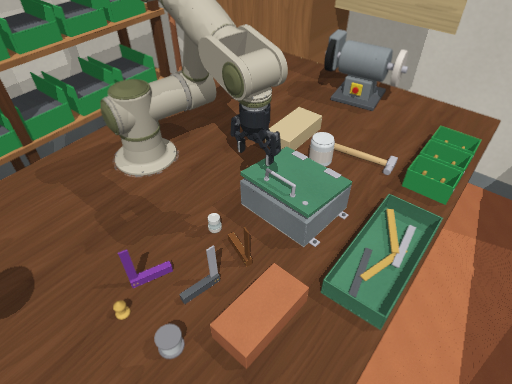

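View pics/side0.png

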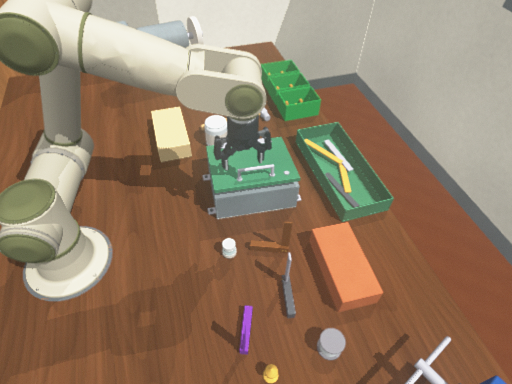

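```bash
cat > tiles.py <<'E'
import pickle,cv2,numpy as np
def tile(img,x,y,w,h,s):
    t=cv2.resize(img[y:y+h,x:x+w],(w*s,h*s),interpolation=cv2.INTER_CUBIC)
    for i in range(0,w,10):
        cv2.line(t,(i*s,0),(i*s,6 if (x+i)%50 else 14),(255,255,0),1)
        if (x+i)%20==0: cv2.putText(t,str(x+i),(i*s,24),0,.35,(255,255,0),1)
    for i in range(0,h,10):
        cv2.line(t,(0,i*s),(6,i*s),(255,255,0),1)
        if (y+i)%20==0: cv2.putText(t,str(y+i),(8,i*s+4),0,.35,(255,255,0),1)
    return t
def out(n,rows): cv2.imwrite("pics/"+n,cv2.cvtColor(np.vstack([np.hstack(r) for r in rows]),cv2.COLOR_RGB2BGR))
E
python3 - <<'E'
from tiles import *
cs=pickle.load(open("c0.pkl","rb")); S=cs["scene"]["color"];D=cs["side"]["color"]
out("t1.png",[[tile(S,230,145,130,100,3),tile(D,190,125,130,100,3)],[tile(S,170,235,100,75,4)[:, :390],tile(D,240,245,100,75,4)[:,:390]]])
E
```

```text
(no output)
```

View pics/t1.png

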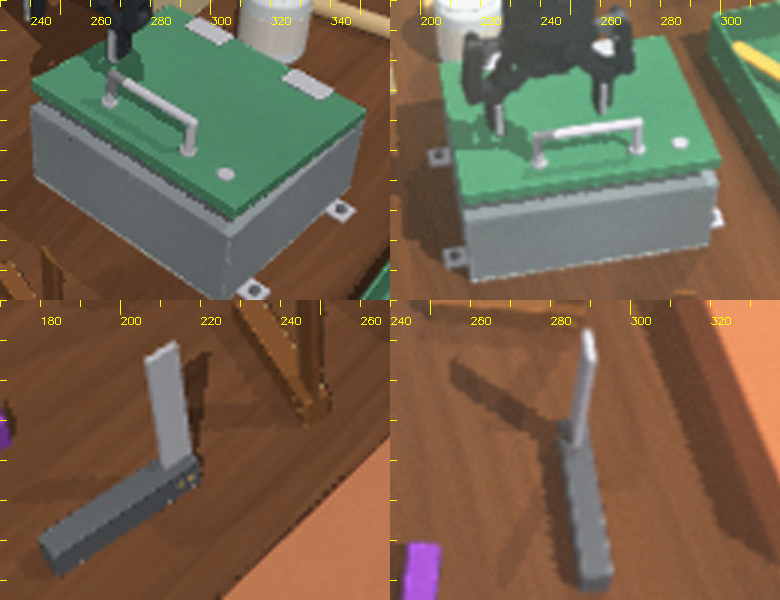

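View pics/wrist0.png

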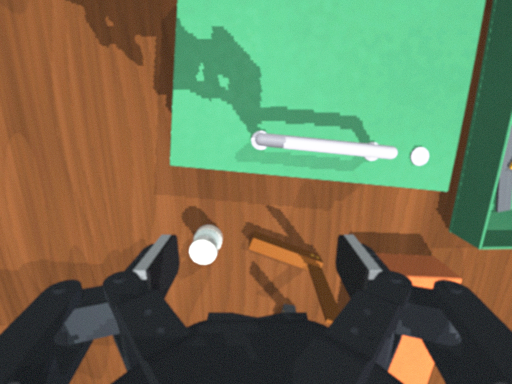

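Run:
```python
from h import *
import pickle
np.set_printoptions(precision=1,suppress=True)
cs=pickle.load(open("c0.pkl","rb")); S,D,W=cs["scene"],cs["side"],cs["wrist"]
P={"NR":((308,214),(299.3,177.7),(448,191)),"NL":((241,173.7),(214,190),(170,165)),"FR":((351.7,182.3),(284,137.7),None),
"hL":((266.7,169),(237.7,170),(258,140)),"hR":((295,186),(273.7,165.7),(392,153)),"tip":((212.5,246),(289.5,252.5),None)}
for k,(a,b,w) in P.items():
    print(k,"S-D",*tri(S,a,D,b))
    if w: print("   S-W",*tri(S,a,W,w),"D-W",*tri(D,b,W,w))
    z=149 if k[0]=='h' else 140 if k=="tip" else 114
    print("   planes",onz(S,a,z),onz(D,b,z),onz(W,w,z) if w else "")
# square mask in scene & side: stock dark gray
for n,c,roi in(("scene",S,(170,235,60,75)),("side",D,(275,270,35,52))):
    x,y,w,h=roi; im=c["color"][y:y+h,x:x+w].astype(int)
    sat=im.max(2)-im.min(2); m=((sat<22)&(im.max(2)<150)&(im.max(2)>45)&(im[...,2]>im[...,0]-4)).astype(np.uint8)
    nl,lab,st,ce=cv2.connectedComponentsWithStats(m); i=1+np.argmax(st[1:,4])
    cnt=cv2.findContours((lab==i).astype(np.uint8),0,1)[0][0].reshape(-1,2)+[x,y]
    pts=cv2.minAreaRect(cnt.astype(np.float32)); print(n,st[i,4],pts,cv2.boxPoints(pts).tolist())
    hull=cv2.convexHull(cnt.astype(np.float32)); ap=cv2.approxPolyDP(hull,1.5,True).reshape(-1,2); print(ap.tolist())
    print("z0",[onz(c,p,0)[:2].round(0).tolist() for p in ap]); print("z26",[onz(c,p,26)[:2].round(0).tolist() for p in ap])
```

```text
NR S-D [701.1   4.2 134.5] 0.6629176362776675
   S-W [702.8   1.7 137.6] 1.0608688856874058 D-W [700.8   2.2 138.6] 2.7967351076363496
   planes [692.2  21.2 114. ] [710.6  21.9 114. ] [721.1  -4.7 114. ]
NL S-D [445.9  31.3 126.8] 6.023615323150315
   S-W [446.4  25.6 128.6] 4.339071349247089 D-W [445.8  26.4 136.3] 2.1023202273830566
   planes [437.5  38.5 114. ] [447.9  46.4 114. ] [439.4  22.  114. ]
FR S-D [728.  205.8 119.6] 0.8997134791694155
   planes [725.7 212.7 114. ] [730.5 211.2 114. ] 
hL S-D [524.2  54.6 167.8] 1.8017264260165058
   S-W [526.2  51.1 170.1] 0.28688385873175287 D-W [524.7  51.5 172.1] 2.7752849662835324
   planes [511.3  71.4 149. ] [528.9  73.6 149. ] [526.1  49.2 149. ]
hR S-D [630.8  42.2 168.8] 0.12828674700151274
   S-W [630.2  41.7 168.4] 1.6275238186239995 D-W [629.9  41.4 169.4] 1.442735805245448
   planes [619.8  60.9 149. ] [638.5  60.7 149. ] [639.4  38.6 149. ]
tip S-D [ 578.1 -234.7  142.2] 2.735610142471545
   planes [ 577.1 -235.1  140. ] [ 578.9 -232.   140. ] 
scene 643 ((204.84658813476562, 278.4850769042969), (25.583955764770508, 62.00
[... 328 characters left out ...]
.0, -330.0], [491.0, -184.0]]
z26 [[511.0, -177.0], [598.0, -247.0], [572.0, -348.0], [548.0, -338.0], [507.0, -197.0]]
side 286 ((287.6907043457031, 293.2713928222656), (46.529457092285156, 7.417022228240967), 81.46923065185547) [[280.5721130371094, 270.8141784667969], [287.9070739746094, 269.7139587402344], [294.8092956542969, 315.7286071777344], [287.4743347167969, 316.8288269042969]]
[[286.0, 270.0], [292.0, 297.0], [293.0, 316.0], [288.0, 316.0], [283.0, 287.0], [283.0, 276.0]]
z0 [[591.0, -207.0], [578.0, -288.0], [562.0, -338.0], [550.0, -334.0], [565.0, -254.0], [577.0, -222.0]]
z26 [[584.0, -220.0], [572.0, -298.0], [556.0, -347.0], [544.0, -343.0], [559.0, -265.0], [570.0, -235.0]]
```

The door is slightly ajar, about 0.1 rad. The bar runs from about (525,52) to (630,42) at z≈169, and the hinge middle is near (595,230). The square lies near (560,-290). In the wrist view the handle runs from (258,140) to (392,153). I'll move over the handle.

```bash
python3 -m pendant '[{"grip":1,"tx":0.047,"ty":0.053,"az":1.5},{"grip":1,"tx":0.047,"ty":0.053,"az":1.5},{"grip":1,"tx":0.047,"ty":0.053,"az":1.5},{"grip":1,"tx":0.047,"ty":0.053,"az":1.5},{"grip":1,"tx":0.047,"ty":0.053,"az":1.5},{"grip":1,"tx":0.047,"ty":0.053,"az":1.5},{"grip":1,"tx":0.047,"ty":0.053,"az":1.5},{"grip":1,"tx":0.047,"ty":0.053,"az":1.5},{"grip":1,"tx":0.047,"ty":0.053,"az":1.5},{"grip":1,"tx":0.047,"ty":0.053,"az":1.5},{"grip":1,"tx":0.047,"ty":0.053,"az":1.5},{"grip":1,"tx":0.047,"ty":0.053,"az":1.5}]'
python3 -m pendant '[{"grip":1,"az":0.083},{"grip":1,"az":0.167},{"grip":1,"az":0.167},{"grip":1,"az":0.167}]'
python3 - <<'E'
from h import *
from tiles import *
c=cam("wrist"); s=cam("scene"); save(c,"w1.png"); p,R=tool(); print(p,R)
pickle.dump((c,s),open("c1.pkl","wb"))
u=proj(s,c["C"]); print(u)
x,y=int(u[0])-60,int(u[1])-45
x=max(0,x);y=max(0,y)
a=tile(s["color"],x,y,100,90,4)
b=cv2.resize(c["color"],(400,300)); b=np.vstack([b,np.zeros((60,400,3),np.uint8)])
out("m1.png",[[a,b]])
E
```

```text
[5.24912065e+02 1.05936295e-02 2.31046878e+02] [[-7.79113663e-07  9.99999864e-01 -5.21296119e-04]
 [ 9.99999990e-01  8.51231985e-07  1.38344046e-04]
 [ 1.38344471e-04 -5.21296006e-04 -9.99999855e-01]]
[271.60397381 104.2759989 ]validation failed for argument at $[0]...
validation failed for argument at $[0]...
```

View pics/m1.png

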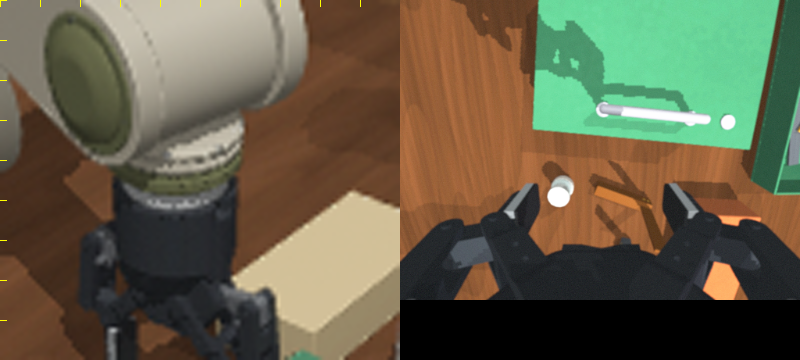

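The picture shows no camera body at the projected spot (240,180), only the gripper, so the camera won't be an obstacle. Both moves were refused, so I'll send all seven keys in each row.

```bash
python3 -m pendant '[{"grip":1,"tx":0.047,"ty":0.053,"tz":0,"ax":0,"ay":0,"az":1.5},{"grip":1,"tx":0.047,"ty":0.053,"tz":0,"ax":0,"ay":0,"az":1.5},{"grip":1,"tx":0.047,"ty":0.053,"tz":0,"ax":0,"ay":0,"az":1.5},{"grip":1,"tx":0.047,"ty":0.053,"tz":0,"ax":0,"ay":0,"az":1.5},{"grip":1,"tx":0.047,"ty":0.053,"tz":0,"ax":0,"ay":0,"az":1.5},{"grip":1,"tx":0.047,"ty":0.053,"tz":0,"ax":0,"ay":0,"az":1.5},{"grip":1,"tx":0.047,"ty":0.053,"tz":0,"ax":0,"ay":0,"az":1.5},{"grip":1,"tx":0.047,"ty":0.053,"tz":0,"ax":0,"ay":0,"az":1.5},{"grip":1,"tx":0.047,"ty":0.053,"tz":0,"ax":0,"ay":0,"az":1.5},{"grip":1,"tx":0.047,"ty":0.053,"tz":0,"ax":0,"ay":0,"az":1.5},{"grip":1,"tx":0.047,"ty":0.053,"tz":0,"ax":0,"ay":0,"az":1.5},{"grip":1,"tx":0.047,"ty":0.053,"tz":0,"ax":0,"ay":0,"az":1.5}]'
```

```text
time_s: 1.25
position: [577.9, 47.0, 231.1]
tool_rot: [-0.0, 0.999, 0.034, -0.0]
wrist_force: [-0.2, -0.2, -0.4]
finger_gap: 85.5
grip_force: 0.0
```

```bash
python3 -m pendant '[{"grip":1,"tx":0,"ty":0,"tz":0,"ax":0,"ay":0,"az":0.083},{"grip":1,"tx":0,"ty":0,"tz":0,"ax":0,"ay":0,"az":0.167},{"grip":1,"tx":0,"ty":0,"tz":0,"ax":0,"ay":0,"az":0.167}]'
python3 - <<'E'
from h import *
np.set_printoptions(precision=2,suppress=True)
import pickle
c=cam("wrist"); save(c,"w2.png"); p,R=tool(); print(p,R); pickle.dump(c,open("c2.pkl","wb"))
im=c["color"].astype(int); m=((im.max(2)-im.min(2)<25)&(im.min(2)>130)).astype(np.uint8)
n,lab,st,ce=cv2.connectedComponentsWithStats(m)
for i in range(1,n):
    if st[i,4]>100:
        pts=np.argwhere(lab==i)[:,::-1].astype(np.float32); rc=cv2.minAreaRect(pts); print(st[i],rc,onz(c,rc[0],168.8))
print("expect bar",proj(c,(525.5,51.5,169)),proj(c,(630,41.8,169)))
E
```

```text
time_s: 1.5
position: [577.9, 47.0, 231.2]
tool_rot: [0.0, 0.999, -0.048, -0.0]
wrist_force: [0.0, -0.7, -0.1]
finger_gap: 85.4
grip_force: 0.0
[577.95  46.97 231.13] [[ 1.   -0.09 -0.  ]
 [-0.09 -1.    0.  ]
 [-0.    0.   -1.  ]]
[251  75  19  21 311] ((260.0, 85.0), (20.0, 18.0), 90.0) [668.81  35.07 168.8 ]
[  57   95   35   55 1425] ((73.98765563964844, 121.92241668701172), (58.19990539550781, 26.35043716430664), 80.96051788330078) [657.42 177.12 168.8 ]
[ 250  130   20  135 1631] ((258.95086669921875, 197.01422119140625), (18.979480743408203, 134.0621795654297), 0.5617053508758545) [585.01  43.8  168.8 ]
[   0  194   71   83 4055] ((28.507736206054688, 230.4200897216797), (66.48291778564453, 85.9395751953125), 68.96248626708984) [574.16 242.63 168.8 ]
[ 81 224  30  44 977] ((96.5, 245.49998474121094), (47.46009826660156, 23.141700744628906), 78.69007110595703) [555.06 186.71 168.8 ]
[ 345  228   48   51 1100] ((372.0845947265625, 249.0231170654297), (51.22633743286133, 34.10955047607422), 60.2551155090332) [529.23 -48.26 168.8 ]
[133 235  37  44 450] ((153.93902587890625, 255.95123291015625), (15.148855209350586, 51.5373420715332), 38.65980911254883) [540.76 139.01 168.8 ]
expect bar [256.59 263.33] [255.95 140.23]
```

View pics/w2.png

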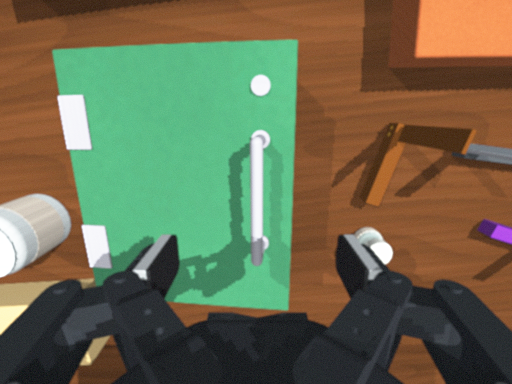

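The bar is in the picture at column 257, midway between the open fingers and aligned with them. I'll go down and grip it.

```bash
python3 -m pendant '[{"grip":1,"tx":0,"ty":0,"tz":0.03,"ax":0,"ay":0,"az":0},{"grip":1,"tx":0,"ty":0,"tz":0.06,"ax":0,"ay":0,"az":0},{"grip":1,"tx":0,"ty":0,"tz":0.081,"ax":0,"ay":0,"az":0},{"grip":-1,"tx":0,"ty":0,"tz":0.081,"ax":0,"ay":0,"az":0},{"grip":-1,"tx":0,"ty":0,"tz":0.081,"ax":0,"ay":0,"az":0},{"grip":-1,"tx":0,"ty":0,"tz":0.081,"ax":0,"ay":0,"az":0},{"grip":-1,"tx":0,"ty":0,"tz":0.081,"ax":0,"ay":0,"az":0},{"grip":-1,"tx":0,"ty":0,"tz":0.081,"ax":0,"ay":0,"az":0},{"grip":-1,"tx":0,"ty":0,"tz":0.081,"ax":0,"ay":0,"az":0},{"grip":-1,"tx":0,"ty":0,"tz":0.081,"ax":0,"ay":0,"az":0}]' 40
python3 - <<'E'
import numpy as np
# bar path in (frame x, z) from hinge; r from geometry; print displacement from start in tool axes (ty=-x, tz=-z)
f=lambda t:np.array([-190*np.cos(t)+49*np.sin(t),190*np.sin(t)+49*np.cos(t)])
a=f(.105)
for t in np.linspace(.105,1.48,19)[1:]: print(round(t,3),((f(t)-a)*-1e-3).round(4))
E
```

```text
time_s: 2.38
position: [578.3, 47.4, 150.9]
tool_rot: [-0.0, 0.999, -0.047, 0.001]
wrist_force: [2.4, 3.7, -0.4]
finger_gap: 8.5
grip_force: 38.9
0.181 [-0.0058 -0.0138]
0.258 [-0.0126 -0.0272]
0.334 [-0.0204 -0.04  ]
0.411 [-0.0292 -0.0521]
0.487 [-0.0388 -0.0636]
0.563 [-0.0493 -0.0742]
0.64 [-0.0606 -0.0841]
0.716 [-0.0727 -0.093 ]
0.792 [-0.0853 -0.1011]
0.869 [-0.0986 -0.1081]
0.945 [-0.1123 -0.1141]
1.022 [-0.1264 -0.119 ]
1.098 [-0.1409 -0.1228]
1.174 [-0.1557 -0.1255]
1.251 [-0.1706 -0.1271]
1.327 [-0.1855 -0.1276]
1.404 [-0.2005 -0.1269]
1.48 [-0.2154 -0.125 ]
```

```bash
python3 -m pendant '[{"grip":-1,"tx":0,"ty":-0.006,"tz":-0.014,"ax":0,"ay":0,"az":0},{"grip":-1,"tx":0,"ty":-0.0126,"tz":-0.027,"ax":0,"ay":0,"az":0},{"grip":-1,"tx":0,"ty":-0.020,"tz":-0.040,"ax":0,"ay":0,"az":0},{"grip":-1,"tx":0,"ty":-0.029,"tz":-0.052,"ax":0,"ay":0,"az":0},{"grip":-1,"tx":0,"ty":-0.039,"tz":-0.0635,"ax":0,"ay":0,"az":0},{"grip":-1,"tx":0,"ty":-0.049,"tz":-0.074,"ax":0,"ay":0,"az":0},{"grip":-1,"tx":0,"ty":-0.049,"tz":-0.074,"ax":0,"ay":0,"az":0}]'
```

```text
time_s: 2.97
position: [583.1, 95.8, 226.8]
tool_rot: [0.001, 0.999, -0.046, 0.002]
wrist_force: [-3.4, -7.2, 8.5]
finger_gap: 8.2
grip_force: 40.3
```

```bash
python3 -m pendant '[{"grip":-1,"tx":0,"ty":-0.0113,"tz":-0.010,"ax":0,"ay":0,"az":0},{"grip":-1,"tx":0,"ty":-0.0234,"tz":-0.019,"ax":0,"ay":0,"az":0},{"grip":-1,"tx":0,"ty":-0.036,"tz":-0.027,"ax":0,"ay":0,"az":0},{"grip":-1,"tx":0,"ty":-0.049,"tz":-0.034,"ax":0,"ay":0,"az":0},{"grip":-1,"tx":0,"ty":-0.063,"tz":-0.040,"ax":0,"ay":0,"az":0},{"grip":-1,"tx":0,"ty":-0.077,"tz":-0.045,"ax":0,"ay":0,"az":0},{"grip":-1,"tx":0,"ty":-0.0915,"tz":-0.0485,"ax":0,"ay":0,"az":0},{"grip":-1,"tx":0,"ty":-0.1065,"tz":-0.0515,"ax":0,"ay":0,"az":0},{"grip":-1,"tx":0,"ty":-0.121,"tz":-0.053,"ax":0,"ay":0,"az":0},{"grip":-1,"tx":0,"ty":-0.136,"tz":-0.0535,"ax":0,"ay":0,"az":0},{"grip":-1,"tx":0,"ty":-0.136,"tz":-0.0535,"ax":0,"ay":0,"az":0}]'
```

```text
time_s: 3.88
position: [596.2, 232.7, 279.5]
tool_rot: [-0.0, 0.999, -0.046, 0.003]
wrist_force: [1.9, 0.5, 9.6]
finger_gap: 8.2
grip_force: 42.6
```

```bash
python3 -m pendant '[{"grip":-1,"tx":0,"ty":-0.010,"tz":0.0004,"ax":0,"ay":0,"az":0},{"grip":-1,"tx":0,"ty":-0.020,"tz":0.0012,"ax":0,"ay":0,"az":0},{"grip":-1,"tx":0,"ty":-0.030,"tz":0.0026,"ax":0,"ay":0,"az":0},{"grip":-1,"tx":0,"ty":-0.030,"tz":0.0026,"ax":0,"ay":0,"az":0},{"grip":-1,"tx":0,"ty":-0.030,"tz":0.0026,"ax":0,"ay":0,"az":0}]'
python3 -m pendant '[{"grip":-0.45,"tx":0,"ty":0,"tz":0,"ax":0,"ay":0,"az":0},{"grip":-0.45,"tx":0,"ty":0,"tz":0,"ax":0,"ay":0,"az":0},{"grip":-0.45,"tx":0,"ty":0,"tz":0,"ax":0,"ay":0,"az":0},{"grip":-0.45,"tx":0,"ty":0,"tz":0,"ax":0,"ay":0,"az":0},{"grip":-0.45,"tx":0,"ty":0,"tz":0,"ax":0,"ay":0,"az":0}]'
```

```text
time_s: 4.3
position: [598.9, 261.6, 276.4]
tool_rot: [-0.001, 0.999, -0.046, 0.002]
wrist_force: [3.6, 2.1, 5.9]
finger_gap: 8.4
grip_force: 43.0
time_s: 4.72
position: [598.1, 261.0, 275.1]
tool_rot: [-0.0, 0.999, -0.047, 0.0]
wrist_force: [1.6, 0.2, 1.4]
finger_gap: 23.5
grip_force: 0.9
```

```bash
python3 -m pendant '[{"grip":-0.45,"tx":0,"ty":0,"tz":-0.02,"ax":0,"ay":0,"az":0},{"grip":-0.45,"tx":0,"ty":0,"tz":-0.06,"ax":0,"ay":0,"az":0},{"grip":-0.45,"tx":0,"ty":0,"tz":-0.1,"ax":0,"ay":0,"az":0},{"grip":-0.45,"tx":0,"ty":0,"tz":-0.12,"ax":0,"ay":0,"az":0},{"grip":-0.45,"tx":0,"ty":0.04,"tz":-0.12,"ax":0,"ay":0,"az":0},{"grip":-0.45,"tx":0,"ty":0.08,"tz":-0.12,"ax":0,"ay":0,"az":0},{"grip":-0.45,"tx":0,"ty":0.12,"tz":-0.12,"ax":0,"ay":0,"az":0},{"grip":1,"tx":0,"ty":0.16,"tz":-0.12,"ax":0,"ay":0,"az":-0.1},{"grip":1,"tx":0,"ty":0.20,"tz":-0.12,"ax":0,"ay":0,"az":-0.2},{"grip":1,"tx":0,"ty":0.24,"tz":-0.12,"ax":0,"ay":0,"az":-0.3},{"grip":1,"tx":0,"ty":0.28,"tz":-0.12,"ax":0,"ay":0,"az":-0.4},{"grip":1,"tx":0,"ty":0.28,"tz":-0.12,"ax":0,"ay":0,"az":-0.45}]'
python3 - <<'E'
from h import *
import pickle
pickle.dump({n:cam(n) for n in("scene","side","wrist")},open("c3.pkl","wb"));p,R=tool();print(p,R.round(3))
E
```

```text
time_s: 5.72
position: [571.1, -23.9, 394.5]
tool_rot: [0.001, 0.984, 0.177, -0.001]
wrist_force: [-0.9, -0.4, -0.2]
finger_gap: 81.7
grip_force: 0.0
[571.77503495 -17.93016406 394.96695973] [[ 0.938  0.347 -0.001]
 [ 0.347 -0.938  0.   ]
 [-0.001 -0.001 -1.   ]]
```

```bash
python3 -m pendant '[{"grip":1,"tx":-0.015,"ty":0.037,"tz":0,"ax":0,"ay":0,"az":-0.12},{"grip":1,"tx":-0.03,"ty":0.074,"tz":0,"ax":0,"ay":0,"az":-0.24},{"grip":1,"tx":-0.045,"ty":0.11,"tz":0,"ax":0,"ay":0,"az":-0.36},{"grip":1,"tx":-0.06,"ty":0.148,"tz":0.02,"ax":0,"ay":0,"az":-0.48},{"grip":1,"tx":-0.075,"ty":0.18,"tz":0.04,"ax":0,"ay":0,"az":-0.6},{"grip":1,"tx":-0.09,"ty":0.21,"tz":0.06,"ax":0,"ay":0,"az":-0.72},{"grip":1,"tx":-0.107,"ty":0.24,"tz":0.08,"ax":0,"ay":0,"az":-0.84},{"grip":1,"tx":-0.107,"ty":0.269,"tz":0.1,"ax":0,"ay":0,"az":-0.95},{"grip":1,"tx":-0.107,"ty":0.269,"tz":0.1,"ax":0,"ay":0,"az":-1.0},{"grip":1,"tx":-0.107,"ty":0.269,"tz":0.1,"ax":0,"ay":0,"az":-1.0},{"grip":1,"tx":-0.107,"ty":0.269,"tz":0.1,"ax":0,"ay":0,"az":-1.0}]'
python3 - <<'E'
from h import *
from tiles import *
pickle.dump({n:cam(n) for n in("scene","side","wrist")},open("c4.pkl","wb"));p,R=tool();print(p,R.round(3))
c=pickle.load(open("c4.pkl","rb"));c3=pickle.load(open("c3.pkl","rb"))
out("m4.png",[[cv2.resize(c["wrist"]["color"],(400,300)),tile(c["scene"]["color"],225,60,133,100,3)],[tile(c["scene"]["color"],225,145,133,100,3),tile(c["side"]["color"],190,70,133,100,3)]] if 0 else [[np.vstack([cv2.resize(c["wrist"]["color"],(400,300)),tile(c["side"]["color"],190,75,100,75,4)]),tile(c["scene"]["color"],225,60,100,150,4)]])
E
```

```text
time_s: 6.78
position: [566.3, -305.9, 295.5]
tool_rot: [0.0, 0.779, 0.627, 0.0]
wrist_force: [-0.4, 1.5, 1.2]
finger_gap: 85.6
grip_force: 0.0
[ 566.1643741  -305.87729179  296.42708767] [[ 0.212  0.977  0.001]
 [ 0.977 -0.212 -0.001]
 [-0.001  0.002 -1.   ]]
```

View pics/m4.png

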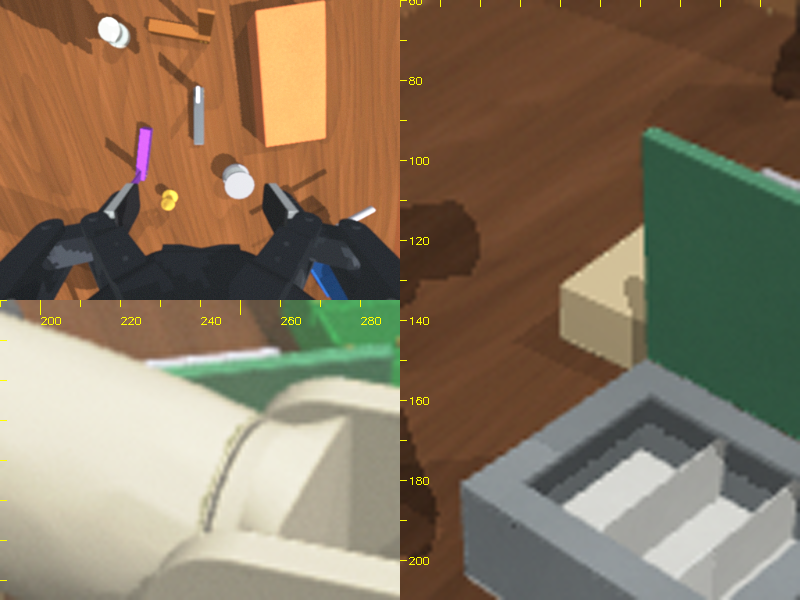

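The door stands near upright. In the wrist view the square's stock is near column 255, rows 115 to 185 at full size, in line with the tool. I'll measure it and the cabinet's frame.

Run:
```python
from h import *
import pickle
np.set_printoptions(precision=1,suppress=True)
c=pickle.load(open("c4.pkl","rb")); W,S=c["wrist"],c["scene"]
im=W["color"].astype(int)[100:195,235:275]; m=((im[...,2]>im[...,0]-8)&(im.max(2)>60)).astype(np.uint8)
n,lab,st,ce=cv2.connectedComponentsWithStats(m); i=1+np.argmax(st[1:,4])
pts=np.argwhere(lab==i)[:,::-1].astype(np.float32)+[235,100]; print(st[i])
for r_ in sorted(set(pts[:,1]))[::6]:
    cc=pts[pts[:,1]==r_][:,0]; print(r_,cc.min(),cc.max(),im[int(r_)-100,int(cc.mean())-235])
# heel end of stock top at z26, far end
for v in (cc0:=[pts[:,1].min(),pts[:,1].max()]):
    u=pts[abs(pts[:,1]-v)<=2][:,0]; print(v,u.min(),u.max(), "z26",onz(W,(u.mean(),v),26),"z140",onz(W,(u.mean(),v),140))
rows=pts[(pts[:,1]>150)&(pts[:,1]<pts[:,1].max()-3)]
mid=[(rows[rows[:,1]==v][:,0].min()/2+rows[rows[:,1]==v][:,0].max()/2,v) for v in sorted(set(rows[:,1]))]
P=np.array([onz(W,u,26)[:2] for u in mid]); k=np.polyfit(P[:,1],P[:,0],1); print("stock line dx/dy",k, "x at y=-310",np.polyval(k,-310))
# frame corners from scene
f=lambda x,y:(225+x/4-100,60+y/4)
for nm,(x,y),z in (("hinge corner +y",(648,360),100),("free corner +y",(462,484),100),("door top corner inside",(646,130),318)):
    print(nm,onz(S,f(x,y),z))
```

```text
[ 13  10  12  75 872]
110.0 252.0 253.0 [234 223 229]
116.0 248.0 259.0 [255 255 255]
122.0 248.0 259.0 [255 255 255]
128.0 248.0 259.0 [255 255 255]
134.0 248.0 259.0 [153 161 167]
140.0 248.0 259.0 [152 161 170]
146.0 248.0 259.0 [155 163 173]
152.0 248.0 259.0 [154 163 172]
158.0 248.0 259.0 [158 164 172]
164.0 248.0 259.0 [158 164 174]
170.0 248.0 259.0 [157 169 175]
176.0 248.0 259.0 [155 167 176]
182.0 249.0 259.0 [163 173 180]
110.0 250.0 258.0 z26 [ 578.7 -230.    26. ] z140 [ 579.5 -232.4  140. ]
184.0 249.0 259.0 z26 [ 554.7 -340.7   26. ] z140 [ 562.1 -312.6  140. ]
stock line dx/dy [  0.2 626.9] x at y=-310 561.0229591139415
hinge corner +y [470.2 240.5 100. ]
free corner +y [447.6  23.4 100. ]
door top corner inside [464.5 227.  318. ]
```

```bash
python3 -m pendant '[{"grip":1,"tx":0.0025,"ty":-0.004,"tz":0.03,"ax":0,"ay":0,"az":0},{"grip":1,"tx":0.0025,"ty":-0.004,"tz":0.065,"ax":0,"ay":0,"az":0},{"grip":1,"tx":0.0025,"ty":-0.004,"tz":0.1,"ax":0,"ay":0,"az":0},{"grip":1,"tx":0.0025,"ty":-0.004,"tz":0.135,"ax":0,"ay":0,"az":0},{"grip":1,"tx":0.0025,"ty":-0.004,"tz":0.17,"ax":0,"ay":0,"az":0},{"grip":1,"tx":0.0025,"ty":-0.004,"tz":0.2,"ax":0,"ay":0,"az":0},{"grip":1,"tx":0.0025,"ty":-0.004,"tz":0.23,"ax":0,"ay":0,"az":0},{"grip":1,"tx":0.0025,"ty":-0.004,"tz":0.255,"ax":0,"ay":0,"az":0},{"grip":1,"tx":0.0025,"ty":-0.004,"tz":0.275,"ax":0,"ay":0,"az":0},{"grip":1,"tx":0.0025,"ty":-0.004,"tz":0.285,"ax":0,"ay":0,"az":0},{"grip":1,"tx":0.0025,"ty":-0.004,"tz":0.29,"ax":0,"ay":0,"az":0},{"grip":1,"tx":0.0025,"ty":-0.004,"tz":0.29,"ax":0,"ay":0,"az":0}]'
python3 -m pendant '[{"grip":-1,"tx":0,"ty":0,"tz":0,"ax":0,"ay":0,"az":0},{"grip":-1,"tx":0,"ty":0,"tz":0,"ax":0,"ay":0,"az":0},{"grip":-1,"tx":0,"ty":0,"tz":0,"ax":0,"ay":0,"az":0},{"grip":-1,"tx":0,"ty":0,"tz":0,"ax":0,"ay":0,"az":0},{"grip":-1,"tx":0,"ty":0,"tz":0,"ax":0,"ay":0,"az":0},{"grip":-1,"tx":0,"ty":0,"tz":0,"ax":0,"ay":0,"az":0},{"grip":-1,"tx":0,"ty":0,"tz":0,"ax":0,"ay":0,"az":0},{"grip":-1,"tx":0,"ty":0,"tz":0,"ax":0,"ay":0,"az":0}]' 80
```

```text
time_s: 7.93
position: [562.5, -303.6, 5.3]
tool_rot: [0.0, 0.779, 0.628, 0.0]
wrist_force: [0.0, 0.8, 0.4]
finger_gap: 85.3
grip_force: 0.0
time_s: 8.6
position: [562.6, -304.1, 5.9]
tool_rot: [0.001, 0.779, 0.628, 0.0]
wrist_force: [0.6, 0.6, 4.7]
finger_gap: 18.2
grip_force: 80.2
```

```bash
python3 -m pendant '[{"grip":-1,"tx":0,"ty":0,"tz":-0.01,"ax":0,"ay":0,"az":0},{"grip":-1,"tx":0,"ty":0,"tz":-0.035,"ax":0,"ay":0,"az":0},{"grip":-1,"tx":0,"ty":0,"tz":-0.065,"ax":0,"ay":0,"az":0},{"grip":-1,"tx":0,"ty":0,"tz":-0.1,"ax":0,"ay":0,"az":0},{"grip":-1,"tx":0,"ty":0,"tz":-0.135,"ax":0,"ay":0,"az":0},{"grip":-1,"tx":0,"ty":0,"tz":-0.17,"ax":0,"ay":0,"az":0},{"grip":-1,"tx":0,"ty":0,"tz":-0.2,"ax":0,"ay":0,"az":0},{"grip":-1,"tx":0,"ty":0,"tz":-0.215,"ax":0,"ay":0,"az":0},{"grip":-1,"tx":0,"ty":0,"tz":-0.215,"ax":0,"ay":0,"az":0}]' 80
python3 -m pendant '[{"grip":-1,"tx":0.02,"ty":-0.009,"tz":0,"ax":0,"ay":0,"az":0},{"grip":-1,"tx":0.053,"ty":-0.025,"tz":0,"ax":0,"ay":0,"az":-0.03},{"grip":-1,"tx":0.088,"ty":-0.042,"tz":0,"ax":0,"ay":0,"az":-0.05},{"grip":-1,"tx":0.123,"ty":-0.059,"tz":0,"ax":0,"ay":0,"az":-0.08},{"grip":-1,"tx":0.158,"ty":-0.076,"tz":0,"ax":0,"ay":0,"az":-0.11},{"grip":-1,"tx":0.193,"ty":-0.093,"tz":0,"ax":0,"ay":0,"az":-0.11},{"grip":-1,"tx":0.228,"ty":-0.11,"tz":0,"ax":0,"ay":0,"az":-0.11},{"grip":-1,"tx":0.263,"ty":-0.127,"tz":0,"ax":0,"ay":0,"az":-0.11},{"grip":-1,"tx":0.298,"ty":-0.144,"tz":0,"ax":0,"ay":0,"az":-0.11},{"grip":-1,"tx":0.333,"ty":-0.161,"tz":0,"ax":0,"ay":0,"az":-0.11},{"grip":-1,"tx":0.355,"ty":-0.17,"tz":0,"ax":0,"ay":0,"az":-0.11},{"grip":-1,"tx":0.363,"ty":-0.174,"tz":0,"ax":0,"ay":0,"az":-0.11}]'
python3 -m pendant '[{"grip":-1,"tx":0,"ty":0,"tz":0,"ax":0,"ay":0,"az":0},{"grip":-1,"tx":0,"ty":0,"tz":0,"ax":0,"ay":0,"az":0},{"grip":-1,"tx":0,"ty":0,"tz":0,"ax":0,"ay":0,"az":0}]'
python3 - <<'E'
from h import *
from tiles import *
c={n:cam(n) for n in("scene","side","wrist")}
pickle.dump(c,open("c5.pkl","wb"));p,R=tool();print(p,R.round(4))
out("m5.png",[[tile(c["wrist"]["color"],112,0,400,300,1),tile(c["scene"]["color"],215,60,133,100,3)],[tile(c["wrist"]["color"],212,0,200,150,2),tile(c["side"]["color"],190,75,133,100,3)]] if 0 else [[tile(c["wrist"]["color"],0,0,512,384,1),tile(c["scene"]["color"],215,82,96,128,3)]])
E
```

```text
time_s: 9.35
position: [562.8, -304.4, 224.0]
tool_rot: [0.003, 0.779, 0.628, 0.001]
wrist_force: [0.0, -0.6, -4.2]
finger_gap: 17.7
grip_force: 79.2
time_s: 10.35
position: [467.4, 90.8, 218.6]
tool_rot: [-0.002, 0.742, 0.671, -0.001]
wrist_force: [-0.2, 0.7, -5.9]
finger_gap: 18.3
grip_force: 79.3
time_s: 10.6
position: [469.3, 86.7, 219.5]
tool_rot: [-0.0, 0.743, 0.669, -0.001]
wrist_force: [0.1, -0.1, -4.3]
finger_gap: 18.1
grip_force: 79.3
[469.50705831  86.81560746 219.90567503] [[ 1.055e-01  9.944e-01 -5.000e-04]
 [ 9.944e-01 -1.055e-01 -1.000e-04]
 [-2.000e-04 -5.000e-04 -1.000e+00]]
```

View pics/m5.png

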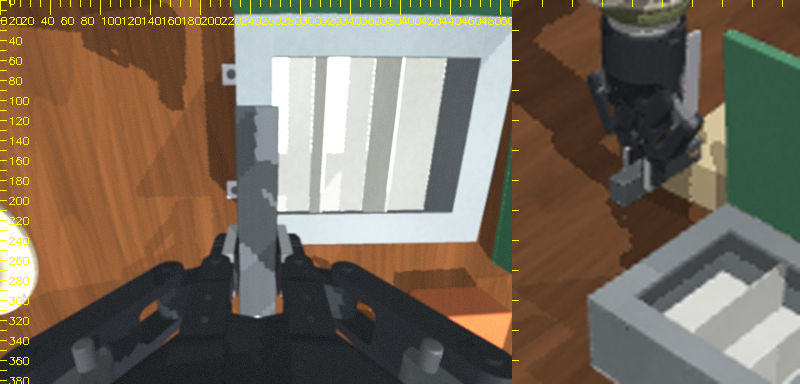

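Run:
```python
from h import *
import pickle
np.set_printoptions(precision=4,suppress=True)
c=pickle.load(open("c5.pkl","rb"))["wrist"]; im=c["color"].astype(int)
g=(im[...,2]>im[...,0]-15)&(im.min(2)>100)   # light frame
p,R=tool()
L=[]
for v in range(20,100,4):
    u=np.argmax(g[v,200:270])+200; L.append(onz(c,(u-.5,v),100)[:2])
H=[];F=[]
for u in range(300,420,6):
    v=np.argmax(g[0:50,u]); H.append(onz(c,(u,v-.5),100)[:2])
    k=[q for q in range(220,270) if g[q,u]][-1]; F.append(onz(c,(u,k+.5),100)[:2])
L,H,F=map(np.array,(L,H,F))
kl=np.polyfit(L[:,1],L[:,0],1); kh=np.polyfit(H[:,0],H[:,1],1); kf=np.polyfit(F[:,0],F[:,1],1)
for n,A,k,a,b in(("L",L,kl,1,0),("H",H,kh,0,1),("F",F,kf,0,1)): print(n,k,np.abs(np.polyval(k,A[:,a])-A[:,b]).max(),A[0],A[-1])
th=np.mean([kl[0],-kh[0],-kf[0]]);
ex=np.array([np.sin(np.arctan(th)),np.cos(np.arctan(th))]); ey=np.array([-ex[1],ex[0]])
d=p[:2]
print("th",np.arctan(th),"tool",np.arctan2(R[0,0],R[1,0]))
print("L: y of tool rel outer edge (mm inside)",-(d-L.mean(0))@ey)
print("H: hinge-tool along ex",(H.mean(0)-d)@ex,"F", (F.mean(0)-d)@ex,"span",(H.mean(0)-F.mean(0))@ex)
print("hinge col colours",[im[v,340].tolist() for v in range(0,30,4)])
# stock columns in view
for v in (120,150,180,210): print(v,im[v,230:285:3].sum(1))
```

```text
L [  0.221  413.1823] 7.661680454941461 [465.5203 237.6485] [459.3182 174.6133]
H [ -0.1005 290.1453] 0.4897083398616928 [523.703  237.4265] [623.608  227.5004]
F [-0.103  70.0626] 2.2072217390571893 [509.6959  19.7716] [634.1337   4.6996]
th 0.14055984863404122 tool 0.10567487310783027
L: y of tool rel outer edge (mm inside) 27.31243776162331
H: hinge-tool along ex 158.80726431791226 F -60.58043459037 span 219.38769890828226
hinge col colours [[56, 106, 78], [47, 100, 74], [54, 108, 77], [59, 102, 74], [194, 212, 215], [193, 207, 212], [195, 211, 214], [196, 211, 214]]
120 [182 179 269 278 235 237 244 248 354 442 430 441 441 447 453 434 647 765
 765]
150 [186 171 214 242 242 242 242 232 326 443 430 447 451 449 440 443 698 765
 765]
180 [271 276 255 268 289 292 298 285 289 302 285 286 289 295 291 285 543 675
 664]
210 [280 281 279 286 282 286 289 287 303 290 278 288 294 291 298 301 701 753
 737]
```

Frame angle is 0.101 rad, hinge-to-free span 219 mm (expected 220), heel about 82 mm short of the hinge, and the tool sits 19 mm in from the outer edge, where the border's middle is 17. I'll go down.

```bash
python3 -m pendant '[{"grip":-1,"tx":0.01,"ty":-0.002,"tz":0.02,"ax":0,"ay":0,"az":-0.005},{"grip":-1,"tx":0.025,"ty":-0.002,"tz":0.045,"ax":0,"ay":0,"az":-0.005},{"grip":-1,"tx":0.04,"ty":-0.002,"tz":0.07,"ax":0,"ay":0,"az":-0.005},{"grip":-1,"tx":0.045,"ty":-0.002,"tz":0.09,"ax":0,"ay":0,"az":-0.005},{"grip":-1,"tx":0.045,"ty":-0.002,"tz":0.1,"ax":0,"ay":0,"az":-0.005},{"grip":-1,"tx":0.045,"ty":-0.002,"tz":0.105,"ax":0,"ay":0,"az":-0.005},{"grip":-1,"tx":0.045,"ty":-0.002,"tz":0.105,"ax":0,"ay":0,"az":-0.005},{"grip":-1,"tx":0.045,"ty":-0.002,"tz":0.105,"ax":0,"ay":0,"az":-0.005}]'
python3 -m pendant '[{"grip":-1,"tx":0,"ty":0,"tz":0.003,"ax":0,"ay":0,"az":0},{"grip":-1,"tx":0,"ty":0,"tz":0.005,"ax":0,"ay":0,"az":0},{"grip":-1,"tx":0,"ty":0,"tz":0.007,"ax":0,"ay":0,"az":0},{"grip":-1,"tx":0,"ty":0,"tz":0.007,"ax":0,"ay":0,"az":0},{"grip":-1,"tx":0,"ty":0,"tz":0.007,"ax":0,"ay":0,"az":0}]'
python3 - <<'E'
from h import *
p,R=tool();print(p,R.round(4),sensors.get_state()["wrist_force"],sensors.get_state()["torque"])
E
```

```text
time_s: 11.42
position: [472.7, 132.2, 116.1]
tool_rot: [0.001, 0.742, 0.671, 0.001]
wrist_force: [0.4, -0.1, -4.8]
finger_gap: 18.4
grip_force: 79.1
time_s: 11.83
position: [472.0, 132.7, 108.3]
tool_rot: [0.0, 0.741, 0.671, 0.0]
wrist_force: [-0.1, -0.4, -5.2]
finger_gap: 18.5
grip_force: 79.2
[472.03379129 132.73568342 108.26769788] [[ 0.0989  0.9951  0.    ]
 [ 0.9951 -0.0989  0.    ]
 [ 0.      0.     -1.    ]] [-0.14697286 -0.44573496 -5.24644984] [-0.07802228  0.02217407  0.0462377 ]
```

```bash
for i in 1; do python3 -m pendant '[{"grip":-1,"tx":0,"ty":0,"tz":0.001,"ax":0,"ay":0,"az":0},{"grip":-1,"tx":0,"ty":0,"tz":0.002,"ax":0,"ay":0,"az":0},{"grip":-1,"tx":0,"ty":0,"tz":0.002,"ax":0,"ay":0,"az":0}]'; python3 -m pendant '[{"grip":-1,"tx":0,"ty":0,"tz":0.001,"ax":0,"ay":0,"az":0},{"grip":-1,"tx":0,"ty":0,"tz":0.001,"ax":0,"ay":0,"az":0}]';python3 -m pendant '[{"grip":-1,"tx":0,"ty":0,"tz":0.001,"ax":0,"ay":0,"az":0},{"grip":-1,"tx":0,"ty":0,"tz":0.001,"ax":0,"ay":0,"az":0}]'; done
```

```text
time_s: 12.08
position: [472.0, 132.8, 106.1]
tool_rot: [-0.0, 0.741, 0.671, -0.0]
wrist_force: [1.0, 0.2, -5.8]
finger_gap: 18.6
grip_force: 79.2
time_s: 12.25
position: [472.1, 132.8, 105.9]
tool_rot: [0.0, 0.741, 0.671, 0.0]
wrist_force: [-2.4, -0.7, 3.8]
finger_gap: 18.3
grip_force: 80.5
time_s: 12.42
position: [472.1, 132.8, 105.8]
tool_rot: [0.0, 0.741, 0.671, 0.0]
wrist_force: [-8.6, -2.1, 15.7]
finger_gap: 18.2
grip_force: 82.2
```

```bash
python3 -m pendant '[{"grip":-1,"tx":0.003,"ty":0,"tz":-0.0005,"ax":0,"ay":0,"az":0},{"grip":-1,"tx":0.006,"ty":0,"tz":-0.0005,"ax":0,"ay":0,"az":0},{"grip":-1,"tx":0.009,"ty":0,"tz":-0.0005,"ax":0,"ay":0,"az":0},{"grip":-1,"tx":0.012,"ty":0,"tz":-0.0005,"ax":0,"ay":0,"az":0},{"grip":-1,"tx":0.015,"ty":0,"tz":-0.0005,"ax":0,"ay":0,"az":0},{"grip":-1,"tx":0.018,"ty":0,"tz":-0.0005,"ax":0,"ay":0,"az":0},{"grip":-1,"tx":0.020,"ty":0,"tz":-0.0005,"ax":0,"ay":0,"az":0},{"grip":-1,"tx":0.020,"ty":0,"tz":-0.0005,"ax":0,"ay":0,"az":0}]'
python3 - <<'E'
from h import *
from tiles import *
c={n:cam(n) for n in("scene","side")}
pickle.dump(c,open("c6.pkl","wb"));p,R=tool();print(p,R.round(4),sensors.get_state()["torque"])
out("m6.png",[[tile(c["scene"]["color"],225,70,100,130,4),tile(c["side"]["color"],180,75,100,130,4)]])
E
```

```text
time_s: 13.08
position: [475.1, 152.2, 105.9]
tool_rot: [0.001, 0.741, 0.671, 0.001]
wrist_force: [0.2, -3.6, 5.8]
finger_gap: 18.0
grip_force: 80.8
[475.15048032 152.26200882 105.89152423] [[ 9.870e-02  9.951e-01  3.300e-03]
 [ 9.951e-01 -9.870e-02 -8.000e-04]
 [-5.000e-04  3.300e-03 -1.000e+00]] [-0.63638141  0.14526835  0.02202592]
```

View pics/m6.png

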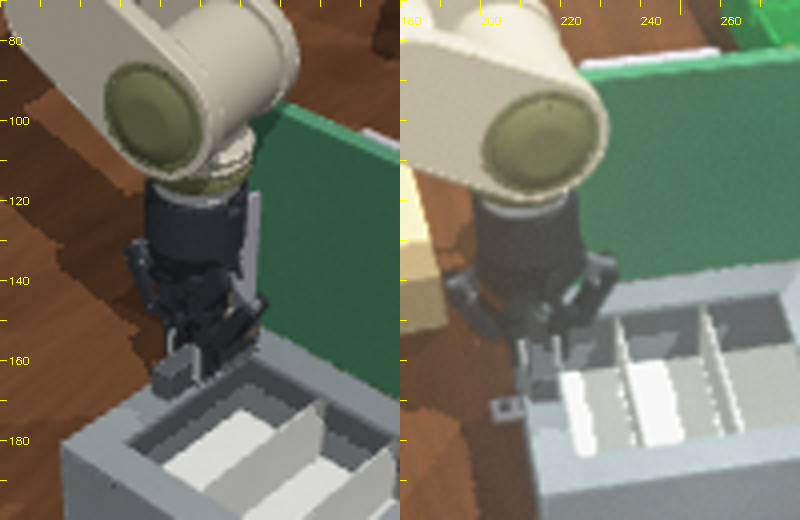

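Square sits on the left border, with the blade (scene column ~288, rows 118 to 150) just short of the door. I'll check that the wrist housing clears the door top, then slide in.

Run:
```python
from h import *
import pickle
np.set_printoptions(precision=1,suppress=True)
c=pickle.load(open("c6.pkl","rb")); S,D=c["scene"],c["side"]
print("cap",*tri(S,(225+155/4,70+115/4),D,(180+145/4,75+135/4)))
print("flange ring",*tri(S,(225+200/4,70+180/4),D,(180+125/4,75+205/4)))
print("blade tip",onz(S,(225+253/4,70+193/4),240))
print("door top edge right of arm", onz(S,(225+400/4,70+160/4),318))
```

```text
cap [481.8  93.8 364. ] 3.22669328671081
flange ring [474.2 153.2 273.5] 13.166140939260648
blade tip [481.6 218.6 240. ]
door top edge right of arm [605.3 211.8 318. ]
```

Run:
```python
from h import *
import pickle
np.set_printoptions(precision=1,suppress=True)
c=pickle.load(open("c6.pkl","rb")); S=c["scene"]
for q in ((265,65),(255,50),(275,75),(285,80)): print(q,onz(S,(225+q[0]/4,70+q[1]/4),364))
print("cap edge bottom",onz(S,(225+160/4,70+165/4),364))
for y in (94,150,190,210,230,250): print(y,(proj(S,(480,y,364))-[225,70])*4, (proj(S,(480,y,314))-[225,70])*4)
```

```text
(265, 65) [501.5 193.2 364. ]
(255, 50) [483.4 207.2 364. ]
(275, 75) [515.  185.6 364. ]
(285, 80) [524.4 183.9 364. ]
cap edge bottom [523.7  43.2 364. ]
94 [154.  111.8] [153.5 177. ]
150 [203.6  79.5] [201.5 143.8]
190 [237.1  57.7] [234.  121.3]
210 [253.4  47.1] [249.8 110.4]
230 [269.2  36.8] [265.2  99.7]
250 [284.7  26.7] [280.3  89.2]
```

```bash
python3 -m pendant '[{"grip":-1,"tx":0.002,"ty":0,"tz":0,"ax":0,"ay":0,"az":0},{"grip":-1,"tx":0.004,"ty":0,"tz":0,"ax":0,"ay":0,"az":0},{"grip":-1,"tx":0.006,"ty":0,"tz":0,"ax":0,"ay":0,"az":0},{"grip":-1,"tx":0.007,"ty":0,"tz":0,"ax":0,"ay":0,"az":0},{"grip":-1,"tx":0.008,"ty":0,"tz":0,"ax":0,"ay":0,"az":0},{"grip":-1,"tx":0.008,"ty":0,"tz":0,"ax":0,"ay":0,"az":0}]'
python3 -m pendant '[{"grip":-1,"tx":0.001,"ty":0,"tz":0,"ax":0,"ay":0,"az":0},{"grip":-1,"tx":0.002,"ty":0,"tz":0,"ax":0,"ay":0,"az":0},{"grip":-1,"tx":0.003,"ty":0,"tz":0,"ax":0,"ay":0,"az":0},{"grip":-1,"tx":0.004,"ty":0,"tz":0,"ax":0,"ay":0,"az":0},{"grip":-1,"tx":0.004,"ty":0,"tz":0,"ax":0,"ay":0,"az":0}]'
```

```text
time_s: 13.68
position: [475.9, 159.7, 105.9]
tool_rot: [0.002, 0.741, 0.671, 0.0]
wrist_force: [-1.1, -7.2, 6.7]
finger_gap: 17.9
grip_force: 80.8
time_s: 14.1
position: [476.3, 163.6, 105.9]
tool_rot: [0.002, 0.741, 0.671, 0.0]
wrist_force: [-1.2, -9.3, 6.2]
finger_gap: 18.7
grip_force: 80.8
```

Run:
```python
from h import *
s=sensors.get_state(); p,R=tool(); print(R.round(4).tolist(), s["torque"], s["wrist_force"])
```

```text
[[0.0987, 0.9951, 0.0028], [0.9951, -0.0987, -0.0019], [-0.0016, 0.003, -1.0]] [-1.15910381  0.17552605 -0.01722259] [-1.16166738 -9.33755823  6.18340498]
```

```bash
python3 -m pendant '[{"grip":-1,"tx":0.001,"ty":0,"tz":0.0005,"ax":0,"ay":0,"az":0},{"grip":-1,"tx":0.002,"ty":0,"tz":0.001,"ax":0,"ay":0,"az":0},{"grip":-1,"tx":0.003,"ty":0,"tz":0.001,"ax":0,"ay":0,"az":0},{"grip":-1,"tx":0.003,"ty":0,"tz":0.001,"ax":0,"ay":0,"az":0}]'
python3 -m pendant '[{"grip":-1,"tx":0.001,"ty":0,"tz":0,"ax":0,"ay":0,"az":0},{"grip":-1,"tx":0.001,"ty":0,"tz":0,"ax":0,"ay":0,"az":0}]'
python3 -m pendant '[{"grip":-1,"tx":0.001,"ty":0,"tz":0,"ax":0,"ay":0,"az":0},{"grip":-1,"tx":0.001,"ty":0,"tz":0,"ax":0,"ay":0,"az":0}]'
```

```text
time_s: 14.43
position: [476.9, 165.8, 105.8]
tool_rot: [0.003, 0.741, 0.672, 0.0]
wrist_force: [-3.7, -14.7, 16.3]
finger_gap: 18.7
grip_force: 82.2
time_s: 14.6
position: [477.1, 166.7, 105.8]
tool_rot: [0.003, 0.741, 0.671, 0.0]
wrist_force: [-3.0, -16.0, 16.0]
finger_gap: 18.2
grip_force: 82.1
time_s: 14.77
position: [477.2, 167.6, 105.9]
tool_rot: [0.003, 0.741, 0.672, 0.0]
wrist_force: [-4.1, -15.6, 15.4]
finger_gap: 18.2
grip_force: 82.1
```

```bash
for k in 1; do python3 -m pendant '[{"grip":-1,"tx":0.001,"ty":0,"tz":0,"ax":0,"ay":0,"az":0},{"grip":-1,"tx":0.001,"ty":0,"tz":0,"ax":0,"ay":0,"az":0}]'
python3 -m pendant '[{"grip":-1,"tx":0.001,"ty":0,"tz":0,"ax":0,"ay":0,"az":0},{"grip":-1,"tx":0.001,"ty":0,"tz":0,"ax":0,"ay":0,"az":0}]'; done | grep -E "pos|wrist|rot"
python3 - <<'E'
from h import *
s=sensors.get_state(); p,R=tool(); print(R.round(4).tolist(), s["torque"], s["wrist_force"])
E
```

```text
position: [477.2, 167.6, 105.8]
tool_rot: [0.003, 0.741, 0.672, -0.001]
wrist_force: [-5.1, -22.5, 16.4]
position: [477.2, 167.7, 105.8]
tool_rot: [0.004, 0.741, 0.672, -0.002]
wrist_force: [-6.5, -30.5, 18.6]
[[0.0977, 0.9952, 0.0026], [0.9952, -0.0977, -0.0078], [-0.0075, 0.0034, -1.0]] [-4.46467348  0.92701659  0.20900069] [ -6.52699413 -30.49396052  18.58412657]
```

```bash
python3 -m pendant '[{"grip":-1,"tx":-0.0005,"ty":0,"tz":0.0005,"ax":0,"ay":0.004,"az":0},{"grip":-1,"tx":-0.0005,"ty":0,"tz":0.001,"ax":0,"ay":0.007,"az":0},{"grip":-1,"tx":-0.0005,"ty":0,"tz":0.001,"ax":0,"ay":0.007,"az":0},{"grip":-1,"tx":-0.0005,"ty":0,"tz":0.001,"ax":0,"ay":0.007,"az":0}]'
python3 - <<'E'
from h import *
from tiles import *
s=sensors.get_state(); p,R=tool(); print(R.round(4).tolist(), s["torque"], s["wrist_force"])
c={n:cam(n) for n in("scene","side","wrist")}; pickle.dump(c,open("c7.pkl","wb"))
S=c["scene"];im=S["color"].astype(int)
g=(im[...,1]>im[...,0]+20)&(im[...,1]>im[...,2]+8)
# top edge of the green door in scene, and prediction for angles
for u in (310,320,330):
    v=[q for q in range(60,140) if g[q,u]]; print("top edge col",u,v[0],v[-1])
hm=np.array([593.,231.]); ex=np.array([.101,.995]); ey=np.array([-.995,.101])
for t in (1.5,1.54,1.571,1.6):
    r_=[]
    for uy in (-40,-80,-120):
        for xx,zz in((220*-np.cos(t)+14*np.sin(t),220*np.sin(t)+14*np.cos(t)),(-220*np.cos(t),220*np.sin(t))):
            P=hm+ex*xx+ey*uy; r_.append(proj(S,(*P,100+zz)).round(1).tolist())
    print(t,r_)
E
```

```text
time_s: 15.43
position: [477.3, 167.7, 105.8]
tool_rot: [0.001, 0.741, 0.672, 0.002]
wrist_force: [-8.5, -25.2, 27.5]
finger_gap: 18.6
grip_force: 83.8
[[0.0977, 0.9952, 0.0042], [0.9952, -0.0977, 0.0004], [0.0008, 0.0041, -1.0]] [-4.16618451  1.70043267  0.14342995] [ -8.46105917 -25.22542104  27.54698158]
top edge col 310 96 139
top edge col 320 101 139
top edge col 330 105 139
1.5 [[336.2, 110.4], [333.2, 112.7], [348.4, 115.8], [345.4, 118.1], [361.1, 121.4], [358.1, 123.9]]
1.54 [[338.0, 109.2], [335.1, 111.3], [350.2, 114.6], [347.3, 116.7], [362.9, 120.2], [360.0, 122.4]]
1.571 [[339.4, 108.4], [336.5, 110.3], [351.6, 113.7], [348.7, 115.7], [364.2, 119.3], [361.4, 121.3]]
1.6 [[340.7, 107.7], [337.8, 109.5], [352.9, 113.0], [350.0, 114.8], [365.5, 118.5], [362.7, 120.4]]
```

```bash
python3 -m pendant '[{"grip":-1,"tx":0,"ty":-0.0004,"tz":0,"ax":0.002,"ay":0,"az":0},{"grip":-1,"tx":0,"ty":-0.0008,"tz":0,"ax":0.004,"ay":0,"az":0},{"grip":-1,"tx":0,"ty":-0.0008,"tz":0,"ax":0.004,"ay":0,"az":0},{"grip":-1,"tx":0,"ty":-0.0008,"tz":0,"ax":0.004,"ay":0,"az":0}]'
python3 - <<'E'
from h import *
from tiles import *
s=sensors.get_state(); p,R=tool(); print(p,R.round(4).tolist(), s["torque"], s["wrist_force"])
c={n:cam(n) for n in("scene","side","wrist")}; pickle.dump(c,open("c8.pkl","wb"))
out("m8.png",[[np.vstack([tile(c["scene"]["color"],255,95,80,75,5),tile(c["wrist"]["color"],120,0,200,150,2)]),tile(c["scene"]["color"],265,90,50,75,8)]])
E
```

```text
time_s: 15.92
position: [477.2, 167.7, 105.8]
tool_rot: [0.0, 0.741, 0.672, 0.001]
wrist_force: [-6.1, -25.7, 23.8]
finger_gap: 18.6
grip_force: 83.3
[477.2205008  167.74704451 105.81498122] [[0.0978, 0.9952, 0.0022], [0.9952, -0.0978, 0.0007], [0.0009, 0.0022, -1.0]] [-4.19659722  0.8678397   0.17505637] [ -6.11428751 -25.73053477  23.7625821 ]Traceback (most recent call last):
  File "<stdin>", line 5, in <module>
  File "tiles.py", line 11, in out
    def out(n,rows): cv2.imwrite("pics/"+n,cv2.cvtColor(np.vstack([np.hstack(r) for r in rows]),cv2.COLOR_RGB2BGR))
                                                                   ~~~~~~~~~^^^
    return _nx.concatenate(arrs, 1, dtype=dtype, casting=casting)
           ~~~~~~~~~~~~~~~^^^^^^^^^^^^^^^^^^^^^^^^^^^^^^^^^^^^^^^
ValueError: all the input array dimensions except for the concatenation axis must match exactly, but along dimension 0, the array at index 0 has size 675 and the array at index 1 has size 600
```

Run:
```python
from tiles import *
c=pickle.load(open("c8.pkl","rb"))
out("m8.png",[[np.vstack([tile(c["side"]["color"],185,90,80,60,5),tile(c["wrist"]["color"],120,0,200,100,2)]),tile(c["scene"]["color"],268,100,50,62,8)[:500 if 0 else 496,:400]]] if 0 else [[np.vstack([tile(c["side"]["color"],185,100,80,60,5),tile(c["wrist"]["color"],120,0,200,150,2)]),tile(c["scene"]["color"],268,98,50,75,8)]])
```

```text
(no output)
```

View pics/m8.png

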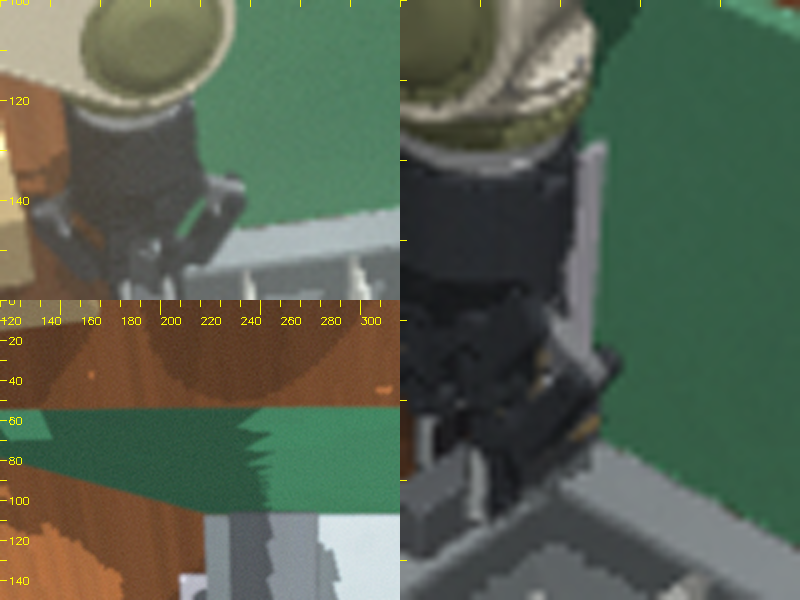

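The blade lies along the door and the stock sits flat in the corner. The forces agree: the heel is stopped, with about 26 N forward and 28 N down. I'll hold for a moment and hand in.

```bash
python3 -m pendant '[{"grip":-1,"tx":0,"ty":0,"tz":0,"ax":0,"ay":0,"az":0},{"grip":-1,"tx":0,"ty":0,"tz":0,"ax":0,"ay":0,"az":0},{"grip":-1,"tx":0,"ty":0,"tz":0,"ax":0,"ay":0,"az":0},{"grip":-1,"tx":0,"ty":0,"tz":0,"ax":0,"ay":0,"az":0}]' && python3 -c "
from plant import hand_in; print(hand_in())"
```

```text
time_s: 16.4
position: [477.2, 167.7, 105.8]
tool_rot: [0.0, 0.741, 0.672, 0.001]
wrist_force: [-5.0, -26.0, 24.6]
finger_gap: 18.3
grip_force: 83.3
the job is handed in; nothing more can be done
None
```

I handed the job in at about 16 s with the door raised and the square still gripped and pressed into the corner; the pictures put the door upright to within about 0.02 rad, too coarse to confirm an exact right angle, and no verdict came back.

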